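Which ticket box keeps its lid up?

TASK

One of the two teal ticket boxes has a worn hinge: raise each lid by its knob to about half open (45 degrees) and let go to see whether it stays. Leave the lid that holds standing half open by itself, and press the one that sinks fully shut with closed fingers: come down slowly on its knob and keep a steady push of about 12 N for half a second, never over 25 N, to seat the seal. Do not drag or lift the boxes, and leave the other things alone.

Things in the scene. Friction and masses are not known exactly. Their poses are not given: they have to be found in the camera images.
- box_a: one of two teal boxes (3 kg), 160 (x) x 200 (y) x 100 mm high, on a riser board. Origin: centre of its underside; x from the front to the hinge side, y along the hinge (at yaw 0 the front faces the robot). Round the rim a black rubber collar, 0 to 12 mm higher than the box (not measured: find it by touch), carries the lid: hinge line at x +80, z 100.5 + collar; lid's top, shut, 126.5 + collar
- lid_a (a joint): angle of box_a's damped 160 x 200 x 26 mm lid: 0 shut, 1.57 upright; starts 0.07 to 0.11 ajar; pushed to 0 it stays. Sound: stays at any angle, 5 to 8 N at the knob lifts it. Worn: 1 to 4 N; let go, it sinks in 3 s to 0.15. Knob: bar along y, 20 mm thick, 26 long (grip its flat ends from above; it can turn in the fingers), on a stem; bar centre at box x -60, y 0, z 160.5 + collar when shut
- box_b: one of two teal boxes (3 kg), 160 (x) x 200 (y) x 100 mm high, on a riser board. Origin: centre of its underside; x from the front to the hinge side, y along the hinge (at yaw 0 the front faces the robot). Round the rim a black rubber collar, 0 to 12 mm higher than the box (not measured: find it by touch), carries the lid: hinge line at x +80, z 100.5 + collar; lid's top, shut, 126.5 + collar
- lid_b (a joint): angle of box_b's damped 160 x 200 x 26 mm lid: 0 shut, 1.57 upright; starts 0.07 to 0.11 ajar; pushed to 0 it stays. Sound: stays at any angle, 5 to 8 N at the knob lifts it. Worn: 1 to 4 N; let go, it sinks in 3 s to 0.15. Knob: bar along y, 20 mm thick, 26 long (grip its flat ends from above; it can turn in the fingers), on a stem; bar centre at box x -60, y 0, z 160.5 + collar when shut
- tape: bystander: roll, 64 mm across, 24 mm high, between the boxes; origin: centre of its underside
- stamp: bystander: turned wooden stamp, 36 mm across, 66 mm high, between the boxes; origin: centre of its underside
- pencup: bystander: steel cup, 72 mm across, 100 mm high, behind the boxes; origin: centre of its underside
- mug: bystander: white mug, 80 mm across, 90 mm high, behind the boxes; origin: centre of its underside
- jar: bystander: glass jar, 60 mm across, 85 mm high, behind the boxes; origin: centre of its underside
- stapler: bystander: stapler, 130 x 34 x 45 mm, in front of the boxes; origin: centre of its underside
- pad: bystander: pad of paper, 70 x 110 x 18 mm, in front of the boxes; origin: centre of its underside

How it is judged:
By the outcome, as a careful person would: the job done as asked, in the order asked, and still so for the second after the job is handed in, with the robot touching nothing.
It also fails if it takes over 72 s, if anything falls off the work surface, if the arm or the gripper's body presses on something with over 40 N, if the wrist force passes 120 N, or if a joint passes its speed limit or range.

ROBOT

A 6-joint arm with a two-finger parallel gripper is mounted at the origin on the work surface. World frame = base frame: x ahead of the robot, y to its left, z up, the work surface at z = 0. Lengths are in m, angles in rad, forces in N, time in s.
With the tool pointing down it reaches from about 0.375 to 0.975 m from the base axis. Payload 3.8 kg.
Tool frame: the origin (TCP) lies midway between the tips of the shut fingers; the grasp point (between the pads) lies 19 mm behind it; z points along the fingers, y is the line along which they close (so a half turn about z gives the same grasp; the last joint's range is limited). The gripper opens to 85 mm and grips with 20 to 120 N. Pads are 22 mm wide; open, the fingers measure 114 mm over their backs; the gripper's body (76 mm by 85 mm) begins 54 mm behind the grasp point. The pads swing forward as they close: fully open they stand 13 mm farther back than shut.
Start: joints at [1.262, 0.264, 1.604, -0, 1.274, -0.037], TCP at [0.181, 0.65, 0.231] pointing down, gripper open.
Joint ranges: [-2.63, 2.63], [-0.94, 2.18], [0.31, 2.57], [-1.31, 4.45], [0, 2.66], [-2.55, 2.55]. Speed limits (rad/s): [2.57, 2.57, 3.14, 3.14, 3.14, 3.14].

INTERFACE

Orientations are given as a rotation vector (axis times angle).
In Python, from workcell import sensors, viewer, job gives the robot as it stands.
- The arm moves only by the shell command python3 -m inch 'ROWS' [FORCE]. ROWS is JSON, one flat list of numbers, 7 for each row, row after row: the shift along the tool's x, y, z in mm, then the turn, a rotation vector about the tool's x, y, z in degrees, then the finger opening in mm, from 0 to 85.4. A call has exactly 8 rows; each row shifts and turns the commanded pose from where the row before left it, along the tool's axes as they then stand; what a row does not reach is not made up. A row lasts 1/10 s, in which the tool goes at most 50 mm and 8.59 degrees, less where a joint would pass 70% of its speed; a pose out of reach is approached as far as the arm can. A call is refused whole if a number of a shift passes 50 or a number of a turn 8.59, either way. A call with a gripper value outside its range is refused whole. The fingers move at their own pace and stop on an object; FORCE is the grip in N (left out, the last holds). Time passes only in rows, so rows that do not move let the fingers close, or fill a call up. It gives the time, the measured TCP pose, the force, the opening and the grip force at its end, in the units of the state.
- sensors.read_state(): the state, without advancing time (a new reading comes with each control period).
- viewer.read_camera(name): name is "side" or "top" or "wrist"; returns the picture (384x512x3 uint8, red, green, blue); there is no depth.
- viewer.camera_params(name): a dict with "K" (3x3 intrinsics, pixels), "world_to_cam" (4x4, takes a point from world to camera coordinates). Camera axes: x right, y down, z forward; pixel columns grow to the right and rows downward; lengths in m; the calibration is good to about 2 mm. A picture is of the moment at which its call begins: read the wrist's pose just before it. camera_params takes no time and is no camera call; for the wrist camera it gives the pose at the moment of the call.
- job.finish_job(): hands the job in; it is judged then, once.
The state is a dict: "time": time; "q": joint angles; "joint_vel": joint speeds; "joint_torque": joint torques, N m; "tool_pos": TCP position; "tcp_rot": TCP orientation; "wrist_force": force on the tool from outside, world axes, zero at the start; "torque": the same for the moment, N m; "width": opening from 0.0 (shut) to 1.0 (fully open); "grip_force": force on a finger pad.
Only numpy, scipy, OpenCV 4.12 (cv2) and the standard library are available. Lean on these libraries where they do the work, as an engineer would, in place of code of your own. Each camera call takes 0.05 s, during which the arm holds its last target. There are 200 camera calls.

## Working session

There is one attempt and no reset: what is moved stays moved. The work goes in short steps, Python scripts to look and compute and a shell command to move; the robot and the scene stay as the last step left them, time stands still between calls to the robot, and variables do not carry over. Pictures are saved under pics/ and viewed, at most 10 in all, crops included, and the job is handed in when it is done.

```bash
mkdir -p pics; ls; python3 - <<'E'
from workcell import sensors, viewer
import cv2,numpy as np
np.set_printoptions(precision=4,suppress=True)
print(sensors.read_state())
for n in("side","top","wrist"):
    im=viewer.read_camera(n); cv2.imwrite(f"pics/{n}0.png",im[:,:,::-1]); p=viewer.camera_params(n); print(n,p["K"],p["world_to_cam"])
a=[cv2.imread(f"pics/{n}0.png") for n in("top","side")]
E
```

```text
pics
{'time': 0.0, 'q': array([ 1.2621,  0.2647,  1.6054,  0.    ,  1.2737, -0.0369]), 'joint_vel': array([0.0004, 0.0002, 0.0003, 0.001 , 0.0005, 0.0005]), 'joint_torque': array([ -0.0023, -51.5111, -36.731 ,  -0.0004,   0.0131,   0.    ]), 'tool_pos': array([0.181 , 0.6495, 0.23  ]), 'tcp_rot': array([-0.4257, -3.1122,  0.0034]), 'wrist_force': array([-0.4479, -0.7103, -0.5011]), 'torque': array([-0.0337, -0.0125, -0.0282]), 'grip_force': 0.0, 'width': 1.0005688017482226}
side [[368.2192   0.     256.4066]
 [  0.     368.2192 190.1985]
 [  0.       0.       1.    ]] [[-0.0795 -0.9968 -0.0096  0.0628]
 [-0.6257  0.0574 -0.778   0.4295]
 [ 0.776  -0.0558 -0.6282  0.4141]
 [ 0.      0.      0.      1.    ]]
top [[431.2282   0.     255.5582]
 [  0.     431.2282 194.1898]
 [  0.       0.       1.    ]] [[-0.0264 -0.9996 -0.0067  0.0324]
 [-0.9954  0.0269 -0.0921  0.5668]
 [ 0.0923  0.0042 -0.9957  1.1075]
 [ 0.      0.      0.      1.    ]]
wrist [[282.2384   0.     258.8589]
 [  0.     282.2384 194.6118]
 [  0.       0.       1.    ]] [[ 0.2682  0.9634 -0.0023 -0.6734]
 [ 0.9288 -0.2579  0.2662 -0.0352]
 [ 0.2558 -0.0735 -0.9639  0.3776]
 [ 0.      0.      0.      1.    ]]
```

View pics/top0.png

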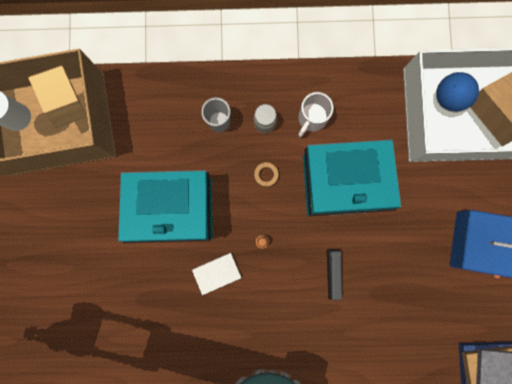

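View pics/side0.png

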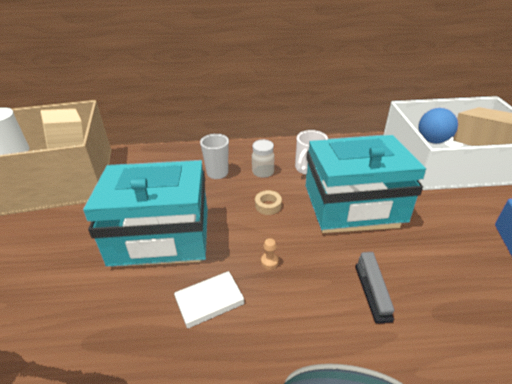

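```bash
python3 - <<'E'
import cv2,numpy as np
t=cv2.imread("pics/top0.png");s=cv2.imread("pics/side0.png")
def c(im,u,v,w=130,h=99): return cv2.resize(im[v:v+h,u:u+w],None,fx=3,fy=3,interpolation=cv2.INTER_CUBIC)
m=np.vstack([np.hstack([c(t,110,155),c(t,295,130)]),np.hstack([c(s,88,158,130,99),c(s,300,132,130,99)])])
for y in range(0,m.shape[0],30): m[y,::6]=(255,255,255)
for x in range(0,m.shape[1],30): m[::6,x]=(255,255,255)
cv2.imwrite("pics/crops.png",m); print(m.shape)
E
```

```text
(594, 780, 3)
```

View pics/crops.png

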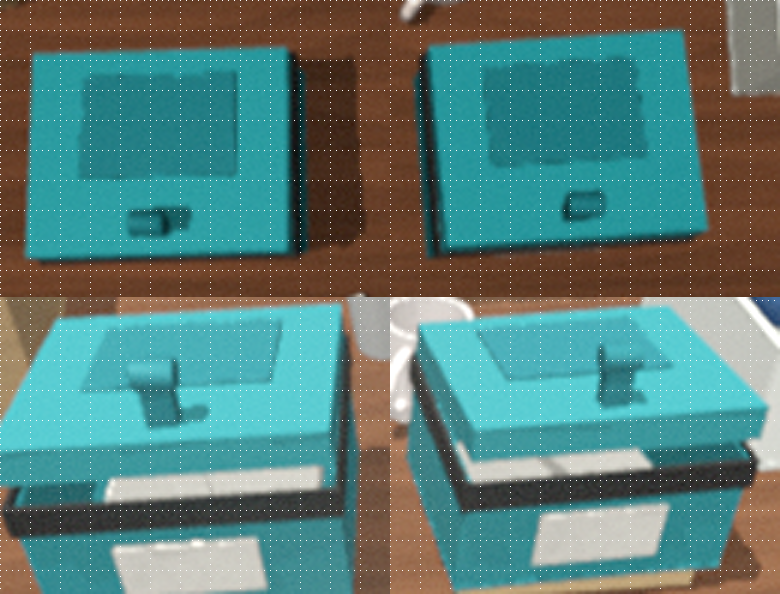

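```bash
cat > fit.py <<'E'
from workcell import sensors, viewer
import numpy as np
from scipy.optimize import least_squares
np.set_printoptions(precision=4,suppress=True)
P={n:viewer.camera_params(n) for n in("side","top")}
def proj(n,X):
    p=P[n];c=X@p["world_to_cam"][:3,:3].T+p["world_to_cam"][:3,3];u=c@p["K"].T;return u[:,:2]/u[:,2:]
L=np.array([[0,.1,.026],[0,-.1,.026],[-.16,.1,.026],[-.16,-.1,.026],[-.14,0,.06]])
def model(p,th=None):   # hinge x,y,z,yaw,theta
    th=p[4] if th is None else th
    c,s=np.cos(th),np.sin(th); X=np.c_[c*L[:,0]+s*L[:,2],L[:,1],-s*L[:,0]+c*L[:,2]]
    c,s=np.cos(p[3]),np.sin(p[3]); return np.c_[c*X[:,0]-s*X[:,1],s*X[:,0]+c*X[:,1],X[:,2]]+p[:3]
E
python3 - <<'E'
from fit import *
A=np.array
D={"left":dict(top=A([[33,52],[290,47],[26,258],[290,253],[148,222]])/3+[110,155],side=(A([[55,318],[341,304],[2,452],[330,432],[153,371]])-[0,297])/3+[88,158]),
"right":dict(top=(A([[427,45],[683,30],[444,249],[708,231],[584,206]])-[390,0])/3+[295,130],side=(A([[417,325],[667,307],[473,432],[768,407],[620,358]])-[390,297])/3+[300,132])}
for k,d in D.items():
    r=least_squares(lambda p:np.concatenate([(proj(n,model(p))-d[n]).ravel() for n in d]),[.6,.2 if k=="left" else -.2,.12,0,.09])
    print(k,r.x,"rms",np.sqrt(np.mean(r.fun**2)));print(r.fun.reshape(-1,2))
    for th in(r.x[4],np.pi/8,np.pi/4,0):print("knob",th,model(r.x,th)[4])
    print("centre",r.x[:2]-.08*A([np.cos(r.x[3]),np.sin(r.x[3])]))
E
```

```text
left [0.6134 0.2298 0.1241 0.0033 0.0966] rms 1.35714330582825
[[ 1.112   0.2875]
 [ 0.2253 -0.6268]
 [ 1.4015 -0.3576]
 [ 0.7658 -1.2965]
 [ 1.147   0.0075]
 [ 0.6015 -0.0472]
 [ 0.2717 -0.5411]
 [-5.1389  0.0193]
 [ 0.1977 -0.3146]
 [ 0.7509  1.2481]]
knob 0.09659241480013461 [0.4798 0.2293 0.1973]
knob 0.39269908169872414 [0.507  0.2294 0.2331]
knob 0.7853981633974483 [0.5568 0.2296 0.2655]
knob 0 [0.4734 0.2293 0.1841]
centre [0.5334 0.2295]
right [ 0.6685 -0.2102  0.1258  0.0361  0.1015] rms 0.47423296915000657
[[ 0.7332  0.6367]
 [ 0.0077  0.3045]
 [ 1.0046 -0.4069]
 [ 0.2584  0.1064]
 [ 0.3548 -0.1038]
 [-0.9949 -0.2684]
 [-0.2551 -0.1539]
 [-0.5223 -0.2403]
 [ 0.2038  0.3042]
 [-0.6318  0.2413]]
knob 0.10149086082015635 [ 0.5354 -0.215   0.1997]
knob 0.39269908169872414 [ 0.5622 -0.2141  0.2348]
knob 0.7853981633974483 [ 0.612  -0.2123  0.2672]
knob 0 [ 0.5286 -0.2153  0.1858]
centre [ 0.5885 -0.2131]
```

```bash
python3 -m inch '[0,0,-15,0,0,-7.8,60, 0,0,-15,0,0,-7.8,60, -27,-38,0,0,0,0,60, -27,-38,0,0,0,0,60, -27,-38,0,0,0,0,60, -27,-38,0,0,0,0,60, -27,-38,0,0,0,0,60, -27,-38,0,0,0,0,60]' 30
cat > show.py <<'E'
from fit import *
import sys
from scipy.spatial.transform import Rotation as R
def show(target=None,yaw=0):
    s=sensors.read_state(); r=R.from_rotvec(s["tcp_rot"]); M=r.as_matrix(); 
    print("t",round(s["time"],2),"tcp",s["tool_pos"],"F",s["wrist_force"],"w",round(s["width"],3),"grip",round(s["grip_force"],1))
    Rt=np.array([[-np.cos(yaw),-np.sin(yaw),0],[-np.sin(yaw),np.cos(yaw),0],[0,0,-1]])
    print("turn tool deg",np.degrees((r.inv()*R.from_matrix(Rt)).as_rotvec()))
    if target is not None: print("grasp->target tool mm",1000*M.T@(np.array(target)-(s["tool_pos"]-.019*M[:,2])))
if __name__=="__main__":
    a=[float(x) for x in sys.argv[1:]]; show(a[:3] if len(a)>2 else None,a[3] if len(a)>3 else 0)
E
python3 - <<'E'
from fit import *
A=np.array
d=dict(top=A([[33,52],[290,47],[26,258],[290,253],[148,222]])/3+[110,155],side=(A([[55,318],[341,304],[2,452],[330,432],[153,371]])-[0,297])/3+[88,158])
w=np.ones((10,1));w[7]=0
f=lambda p:(w*np.concatenate([proj(n,model(p))-d[n] for n in d])).ravel()
r=least_squares(f,[.6,.2,.12,0,.09]);print(r.x);print(r.fun.reshape(-1,2))
for th in(r.x[4],np.pi/8,np.pi/4,0):print("knob",th,model(r.x,th)[4])
E
python3 show.py .48 .23 .197 .003
```

```text
time: 0.95
tool_pos: [0.3439, 0.4205, 0.261]
tcp_rot: [0.001, -3.141, 0.0]
wrist_force: [0.4, 0.0, 0.9]
width: 0.703
grip_force: 0.0
[ 0.6119  0.2304  0.1247 -0.0028  0.1078]
[[ 0.7921  0.5111]
 [-0.0353  0.1063]
 [ 0.3978 -0.1418]
 [-0.0199 -0.5517]
 [ 0.3036  0.3146]
 [ 0.1868 -0.0891]
 [-0.0552 -0.2699]
 [-0.     -0.    ]
 [-0.8576 -0.664 ]
 [-0.3667  0.5907]]
knob 0.10779579931642044 [0.4791 0.2307 0.1994]
knob 0.39269908169872414 [0.5055 0.2307 0.2337]
knob 0.7853981633974483 [0.5553 0.2305 0.2661]
knob 0 [0.4719 0.2307 0.1847]
t 0.95 tcp [0.3439 0.4205 0.261 ] F [0.4047 0.0248 0.8825] w 0.703 grip 0.0
turn tool deg [-0.0155 -0.0058 -0.1187]
grasp->target tool mm [-135.9486 -190.6152   83.0542]
```

```bash
python3 -m inch '[-27,-38,0,0,0,0,60, -27,-38,0,0,0,0,60, -27,-38,0,0,0,0,60, -27,-38,0,0,0,0,60, -27,-38,0,0,0,0,60, 0,0,10,0,0,0,60, 0,0,20,0,0,0,60, 0,0,0,0,0,0,60]' 30
python3 - <<'E'
from fit import *; import cv2
im=viewer.read_camera("wrist"); cv2.imwrite("pics/w1.png",im[:,:,::-1])
E
python3 show.py .479 .2307 .199
```

```text
time: 1.75
tool_pos: [0.4763, 0.2314, 0.2279]
tcp_rot: [-0.001, -3.136, 0.003]
wrist_force: [0.1, 0.8, -0.4]
width: 0.705
grip_force: 0.0
t 1.8 tcp [0.4768 0.232  0.2293] F [-0.3175  0.1733 -0.6232] w 0.706 grip 0.0
turn tool deg [-0.0851 -0.2377  0.0196]
grasp->target tool mm [-2.3403 -1.2536 49.3089]
```

View pics/w1.png

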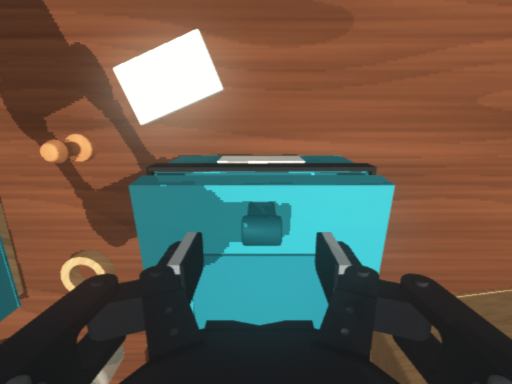

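```bash
python3 -m inch '[-2,-1,12,0,0,0,60, 0,0,20,0,0,0,60, 0,0,16,0,0,0,60, 0,0,0,0,0,0,20, 0,0,0,0,0,0,20, 0,0,0,0,0,0,20, 0,0,0,0,0,0,20, 0,0,0,0,0,0,20]' 30; python3 show.py .479 .2307 .199
```

```text
time: 2.6
tool_pos: [0.4807, 0.2327, 0.1843]
tcp_rot: [-0.001, 3.14, 0.004]
wrist_force: [-1.8, 5.7, -1.6]
width: 0.294
grip_force: 34.7
t 2.6 tcp [0.4807 0.2327 0.1843] F [-1.7871  5.6762 -1.6389] w 0.294 grip 34.7
turn tool deg [0.1395 0.0683 0.0414]
grasp->target tool mm [ 1.6744 -1.986   4.3206]
```

```bash
python3 -m inch '[-3.5,1.5,-6,0,0,0,20, -4,0,-6,0,0,0,20, -4.5,0,-6,0,0,0,20, -4.8,0,-6,0,0,0,20, -5,0,-5.6,0,0,0,20, -5.4,0,-5.5,0,0,0,20, -5.6,0,-5,0,0,0,20, -5.9,0,-5,0,0,0,20]'; python3 show.py .518 .2307 .2445
```

```text
time: 3.4
tool_pos: [0.5191, 0.2328, 0.2285]
tcp_rot: [0.001, -3.14, 0.0]
wrist_force: [-3.4, 3.6, -9.6]
width: 0.296
grip_force: 31.8
t 3.4 tcp [0.5191 0.2328 0.2285] F [-3.3783  3.5926 -9.5899] w 0.296 grip 31.8
turn tool deg [-0.0113 -0.0704  0.0268]
grasp->target tool mm [ 1.1286 -2.1399  2.9868]
```

```bash
python3 -m inch '[-6.1,0,-4.5,0,0,0,20, -6.3,0,-4.3,0,0,0,20, -6.5,0,-3.9,0,0,0,20, -6.8,0,-3.6,0,0,0,20, -6.9,0,-3.3,0,0,0,20, -4.9,0,-2,0,0,0,20, 0,0,0,0,0,0,20, 0,0,0,0,0,0,20]'; python3 show.py .5553 .2307 .2661; python3 - <<'E'
from fit import *; import cv2
im=viewer.read_camera("side"); cv2.imwrite("pics/s1.png",im[60:300,60:330,::-1].repeat(2,0).repeat(2,1))
E
```

```text
time: 4.2
tool_pos: [0.5572, 0.2329, 0.2507]
tcp_rot: [-0.001, 3.141, -0.0]
wrist_force: [-3.9, 2.8, -5.6]
width: 0.295
grip_force: 30.4
t 4.2 tcp [0.5572 0.2329 0.2507] F [-3.8896  2.7536 -5.6315] w 0.295 grip 30.4
turn tool deg [-0.0023  0.0389  0.0248]
grasp->target tool mm [ 1.906  -2.1558  3.577 ]
```

View pics/s1.png

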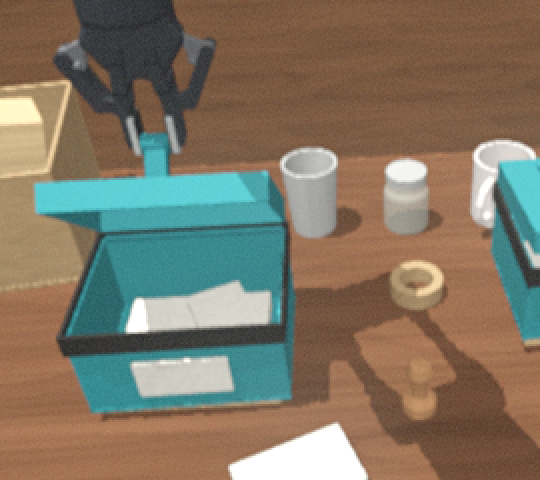

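```bash
python3 -m inch '[0,0,0,0,0,0,60, 0,0,0,0,0,0,60, 0,0,0,0,0,0,60, 0,0,0,0,0,0,60, 0,0,-10,0,0,0,60, 0,0,-20,0,0,0,60, 0,0,-20,0,0,0,60, 0,0,-15,0,0,0,60]'; cat > lid.py <<'E'
from fit import *; import cv2
# match lid-angle visually: teal mask and knob position overlay
def snap(n,name):
    im=viewer.read_camera(n)[:,:,::-1].copy(); cv2.imwrite(name,im); return im
E
python3 - <<'E'
from lid import *
snap("side","pics/s2.png"); snap("top","pics/t2.png")
E
python3 show.py .5354 -.215 .1997 .036
```

```text
time: 5.05
tool_pos: [0.5572, 0.233, 0.3174]
tcp_rot: [-0.001, 3.139, 0.001]
wrist_force: [0.0, -0.1, -0.3]
width: 0.699
grip_force: 0.0
t 5.15 tcp [0.5582 0.2334 0.3189] F [-0.1997  0.5119  0.0675] w 0.705 grip 0.0
turn tool deg [ 0.1109  0.3379 -2.0349]
grasp->target tool mm [  23.6946 -448.6749  137.1103]
```

```bash
python3 -m inch '[2.5,-40,0,0,0,0,60, 2.5,-48,0,0,0,0,60, 2.5,-48,0,0,0,0,60, 2.5,-48,0,0,0,0,60, 2.5,-48,0,0,0,0,60, 2.5,-48,0,0,0,0,60, 2.5,-48,0,0,0,0,60, 2.5,-48,0,0,0,-2,60]'; python3 show.py .5354 -.215 .1997 .036
```

```text
time: 5.95
tool_pos: [0.536, -0.1449, 0.3142]
tcp_rot: [0.057, -3.14, -0.0]
wrist_force: [0.6, -0.1, -1.0]
width: 0.703
grip_force: 0.0
t 5.95 tcp [ 0.536  -0.1449  0.3142] F [ 0.5526 -0.1316 -1.03  ] w 0.703 grip 0.0
turn tool deg [ 0.0148 -0.0419  0.008 ]
grasp->target tool mm [  3.015  -70.0773 133.468 ]
```

```bash
python3 -m inch '[1.5,-35,0,0,0,0,60, 1.5,-35,20,0,0,0,60, 0,0,35,0,0,0,60, 0,0,30,0,0,0,60, 0,0,0,0,0,0,60, 0,0,0,0,0,0,60, 0,0,0,0,0,0,60, 0,0,0,0,0,0,60]'; python3 - <<'E'
from lid import *
a=snap("wrist","pics/w3.png"); b=snap("side","pics/s3.png"); 
c=cv2.imread("pics/s2.png")
# compare left lid in s2/s3
m=np.hstack([cv2.resize(a,None,fx=.75,fy=.75),b[60:348,70:250].copy(),c[60:348,70:250]]); cv2.imwrite("pics/m3.png",m);print(m.shape)
E
python3 show.py .5354 -.215 .1997 .036
```

```text
time: 6.75
tool_pos: [0.5376, -0.2134, 0.2324]
tcp_rot: [-0.056, 3.137, -0.003]
wrist_force: [0.2, 0.8, -0.4]
width: 0.701
grip_force: 0.0
(288, 744, 3)
t 6.85 tcp [ 0.5373 -0.2133  0.2319] F [-0.1987 -0.2678  0.2547] w 0.705 grip 0.0
turn tool deg [-0.082   0.1649 -0.0055]
grasp->target tool mm [ 2.0634 -1.5672 51.2344]
```

View pics/m3.png

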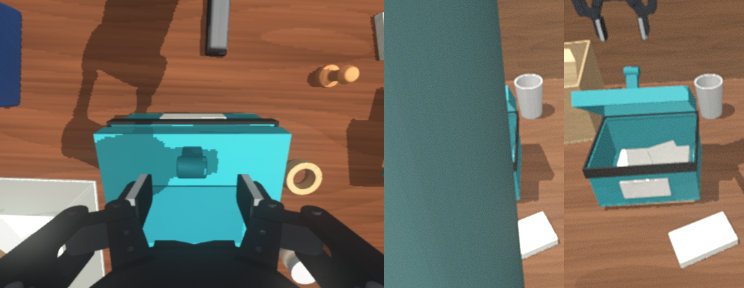

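```bash
python3 -m inch '[2,-1,14,0,0,0,60, 0,0,20,0,0,0,60, 0,0,16,0,0,0,60, 0,0,0,0,0,0,20, 0,0,0,0,0,0,20, 0,0,0,0,0,0,20, 0,0,0,0,0,0,20, 0,0,0,0,0,0,20]' 30; python3 show.py .5354 -.215 .1997 .036
```

```text
time: 7.65
tool_pos: [0.5346, -0.2152, 0.1809]
tcp_rot: [-0.055, 3.14, -0.003]
wrist_force: [-1.8, -4.7, -0.2]
width: 0.299
grip_force: 33.6
t 7.65 tcp [ 0.5346 -0.2152  0.1809] F [-1.8085 -4.7157 -0.1875] w 0.299 grip 33.6
turn tool deg [-0.1012  0.0495 -0.0413]
grasp->target tool mm [-0.8594  0.1496  0.1613]
```

```bash
python3 -m inch '[-3.7,-1,-6.2,0,0,0,20, -4,0,-6,0,0,0,20, -4.5,0,-6,0,0,0,20, -4.8,0,-6,0,0,0,20, -5,0,-5.6,0,0,0,20, -5.4,0,-5.5,0,0,0,20, -5.6,0,-5,0,0,0,20, -5.9,0,-5,0,0,0,20]'; python3 -m inch '[-6.1,0,-4.5,0,0,0,20, -6.3,0,-4.3,0,0,0,20, -6.5,0,-3.9,0,0,0,20, -6.8,0,-3.6,0,0,0,20, -6.9,0,-3.3,0,0,0,20, -4.9,0,-2,0,0,0,20, 0,0,0,0,0,0,20, 0,0,0,0,0,0,20]'; python3 show.py .612 -.2123 .2672 .036
```

```text
time: 8.45
tool_pos: [0.5732, -0.2139, 0.2257]
tcp_rot: [0.056, -3.14, 0.0]
wrist_force: [-4.0, -3.8, -2.7]
width: 0.293
grip_force: 32.9
time: 9.25
tool_pos: [0.611, -0.2126, 0.2479]
tcp_rot: [-0.056, 3.141, -0.001]
wrist_force: [-3.7, -2.4, -0.1]
width: 0.301
grip_force: 33.2
t 9.25 tcp [ 0.611  -0.2126  0.2479] F [-3.7257 -2.3626 -0.0628] w 0.301 grip 33.2
turn tool deg [-0.0206  0.0264 -0.0235]
grasp->target tool mm [-0.99    0.2452 -0.3493]
```

```bash
python3 -m inch '[0,0,0,0,0,0,60, 0,0,0,0,0,0,60, 0,0,0,0,0,0,60, 0,0,0,0,0,0,60, 0,0,-10,0,0,0,60, 0,0,-20,0,0,0,60, 0,0,-20,0,0,0,60, 0,0,-20,0,0,0,60]'; python3 - <<'E'
from lid import *
snap("side","pics/s4.png")
E
python3 -m inch '[0,0,-20,0,0,0,0, 0,0,-20,0,0,0,0, 0,0,-20,0,0,0,0, 0,0,-20,0,0,0,0, 0,0,0,0,0,0,0, 0,0,0,0,0,0,0, 0,0,0,0,0,0,0, 0,0,0,0,0,0,0]'
python3 -m inch '[0,0,0,0,0,0,0, 0,0,0,0,0,0,0, 0,0,0,0,0,0,0, 0,0,0,0,0,0,0, 0,0,0,0,0,0,0, 0,0,0,0,0,0,0, 0,0,0,0,0,0,0, 0,0,0,0,0,0,0]' >/dev/null
python3 -m inch '[0,0,0,0,0,0,0, 0,0,0,0,0,0,0, 0,0,0,0,0,0,0, 0,0,0,0,0,0,0, 0,0,0,0,0,0,0, 0,0,0,0,0,0,0, 0,0,0,0,0,0,0, 0,0,0,0,0,0,0]' >/dev/null
python3 -m inch '[0,0,0,0,0,0,0, 0,0,0,0,0,0,0, 0,0,0,0,0,0,0, 0,0,0,0,0,0,0, 0,0,0,0,0,0,0, 0,0,0,0,0,0,0, 0,0,0,0,0,0,0, 0,0,0,0,0,0,0]' >/dev/null
python3 - <<'E'
from lid import *
b=snap("side","pics/s5.png"); t=snap("top","pics/t5.png"); a=cv2.imread("pics/s4.png")
m=np.vstack([np.hstack([a[60:260,80:460],b[60:260,80:460]]),np.hstack([t[100:300,80:460],b[160:360,80:460]])]); cv2.imwrite("pics/m5.png",m)
E
python3 show.py .5354 -.215 .1997 .036
```

```text
time: 10.05
tool_pos: [0.6109, -0.2125, 0.3185]
tcp_rot: [-0.056, 3.14, -0.0]
wrist_force: [1.0, -0.6, -0.4]
width: 0.703
grip_force: 0.0
time: 10.9
tool_pos: [0.6102, -0.2123, 0.395]
tcp_rot: [0.056, -3.138, -0.002]
wrist_force: [-0.3, 0.3, -0.4]
width: 0.003
grip_force: 0.0
t 13.4 tcp [ 0.6107 -0.2125  0.3969] F [ 0.3431 -0.298  -0.3291] w 0.002 grip 0.0
turn tool deg [-0.0004  0.0009 -0.032 ]
grasp->target tool mm [ 75.3442   0.2189 216.1655]
```

View pics/m5.png

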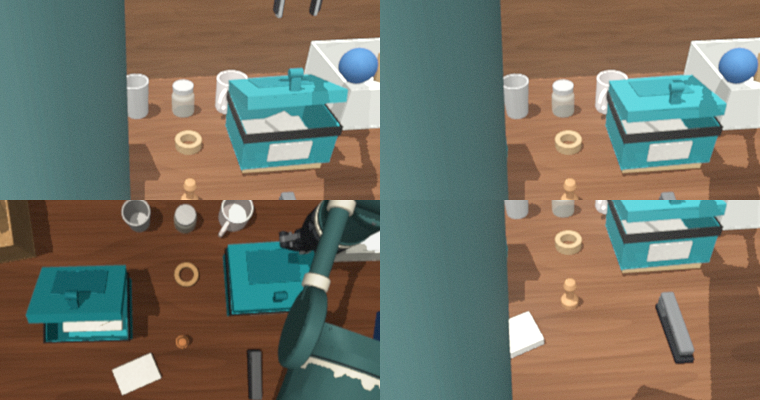

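```bash
python3 -m inch '[24,0,30,0,0,0,0, 24,0,30,0,0,0,0, 24,0,30,0,0,0,0, 0,0,30,0,0,0,0, 0,0,25,0,0,0,0, 0,0,15,0,0,0,0, 0,0,5,0,0,0,0, 0,0,0,0,0,0,0]'; python3 -m inch '[0,0,0,0,0,0,0, 0,0,0,0,0,0,0, 0,0,0,0,0,0,0, 0,0,0,0,0,0,0, 0,0,0,0,0,0,0, 0,0,0,0,0,0,0, 0,0,0,0,0,0,0, 0,0,0,0,0,0,0]'; python3 - <<'E'
from lid import *
a=snap("wrist","pics/w6.png"); b=snap("side","pics/s6.png"); t=snap("top","pics/t6.png")
m=np.vstack([np.hstack([a[100:380,60:450],cv2.resize(b[130:223,300:430],(390,280),interpolation=2)])]); cv2.imwrite("pics/m6.png",m)
E
python3 show.py .539 -.215 .206 .036
```

```text
time: 14.2
tool_pos: [0.5388, -0.2151, 0.2317]
tcp_rot: [0.056, -3.14, -0.0]
wrist_force: [-0.6, 1.1, 0.2]
width: -0.002
grip_force: 0.0
time: 15.0
tool_pos: [0.5387, -0.2151, 0.2318]
tcp_rot: [0.056, -3.141, -0.0]
wrist_force: [0.5, -1.1, 0.2]
width: -0.001
grip_force: 0.0
t 15.15 tcp [ 0.5387 -0.2151  0.2319] F [-0.1381 -0.2286 -0.4371] w -0.001 grip 0.0
turn tool deg [ 0.0032 -0.0041 -0.0384]
grasp->target tool mm [-0.2919  0.0722 44.8589]
```

View pics/m6.png

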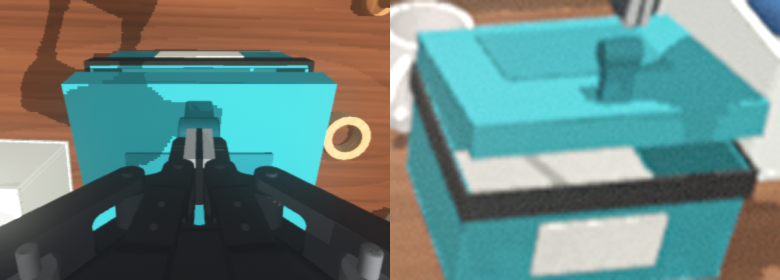

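```bash
python3 -m inch '[0,0,1.5,0,0,0,0, 0,0,1.5,0,0,0,0, 0,0,1.5,0,0,0,0, 0,0,1.5,0,0,0,0, 0,0,1.5,0,0,0,0, 0,0,1.5,0,0,0,0, 0,0,1.5,0,0,0,0, 0,0,1.5,0,0,0,0]'; python3 -m inch '[0,0,1,0,0,0,0, 0,0,1,0,0,0,0, 0,0,1,0,0,0,0, 0,0,1,0,0,0,0, 0.5,0,1,0,0,0,0, 0.5,0,1,0,0,0,0, 0.5,0,1,0,0,0,0, 0.5,0,1,0,0,0,0]'
```

```text
time: 15.95
tool_pos: [0.5387, -0.2151, 0.2198]
tcp_rot: [0.056, -3.141, 0.0]
wrist_force: [-0.1, -0.7, 0.3]
width: 0.002
grip_force: 0.0
time: 16.75
tool_pos: [0.5367, -0.2152, 0.2119]
tcp_rot: [-0.055, 3.141, -0.0]
wrist_force: [0.1, -0.2, -0.1]
width: 0.001
grip_force: 0.3
```

```bash
python3 -m inch '[0.5,0,1,0,0,0,0, 0.5,0,1,0,0,0,0, 0.5,0,1,0,0,0,0, 0.5,0,1,0,0,0,0, 0.5,0,1,0,0,0,0, 0.5,0,1,0,0,0,0, 0.5,0,1,0,0,0,0, 0.5,0,1,0,0,0,0]'
```

```text
time: 17.55
tool_pos: [0.5327, -0.2153, 0.2038]
tcp_rot: [0.056, -3.141, -0.0]
wrist_force: [-0.7, -0.4, 0.4]
width: -0.003
grip_force: 0.4
```

```bash
python3 -m inch '[0.3,0,0.5,0,0,0,0, 0.3,0,0.5,0,0,0,0, 0.3,0,0.5,0,0,0,0, 0.3,0,0.5,0,0,0,0, 0.3,0,0.5,0,0,0,0, 0.3,0,0.5,0,0,0,0, 0.3,0,0.5,0,0,0,0, 0.3,0,0.5,0,0,0,0]'; python3 - <<'E'
from lid import *
b=snap("side","pics/s7.png"); a=cv2.imread("pics/s6.png")
m=np.hstack([cv2.resize(x[130:223,300:430],(390,280),interpolation=2) for x in (a,b)]); cv2.imwrite("pics/m7.png",m)
E
```

```text
time: 18.35
tool_pos: [0.5304, -0.2154, 0.1999]
tcp_rot: [-0.056, 3.141, -0.0]
wrist_force: [-0.8, -0.3, 0.6]
width: 0.001
grip_force: 0.3
```

View pics/m7.png

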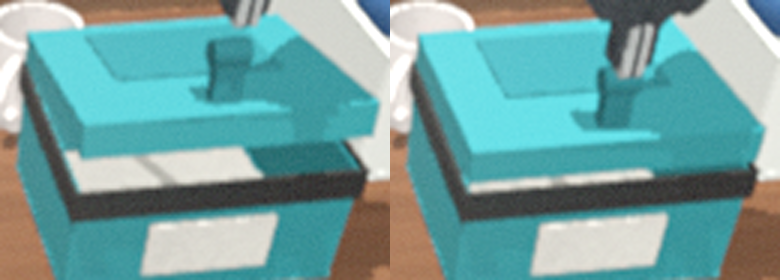

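```bash
python3 -m inch '[0.1,0,0.3,0,0,0,0, 0.1,0,0.3,0,0,0,0, 0.1,0,0.3,0,0,0,0, 0.1,0,0.3,0,0,0,0, 0.1,0,0.3,0,0,0,0, 0.1,0,0.3,0,0,0,0, 0.1,0,0.3,0,0,0,0, 0.1,0,0.3,0,0,0,0]'
```

```text
time: 19.2
tool_pos: [0.5295, -0.2154, 0.1975]
tcp_rot: [0.056, -3.141, 0.0]
wrist_force: [-0.4, -0.4, 1.1]
width: -0.0
grip_force: 0.4
```

```bash
python3 -m inch '[0.1,0,0.2,0,0,0,0, 0.1,0,0.2,0,0,0,0, 0.1,0,0.2,0,0,0,0, 0.1,0,0.2,0,0,0,0, 0.1,0,0.2,0,0,0,0, 0.1,0,0.2,0,0,0,0, 0.1,0,0.2,0,0,0,0, 0.1,0,0.2,0,0,0,0]'
```

```text
time: 20.0
tool_pos: [0.5287, -0.2154, 0.1959]
tcp_rot: [-0.056, 3.141, 0.0]
wrist_force: [-0.3, 0.3, 0.1]
width: 0.004
grip_force: 0.5
```

```bash
python3 -m inch '[0.1,0,0.2,0,0,0,0, 0.1,0,0.2,0,0,0,0, 0.1,0,0.2,0,0,0,0, 0.1,0,0.2,0,0,0,0, 0,0,0.2,0,0,0,0, 0,0,0.2,0,0,0,0, 0,0,0.2,0,0,0,0, 0,0,0.2,0,0,0,0]'
```

```text
time: 20.8
tool_pos: [0.5284, -0.2155, 0.1944]
tcp_rot: [-0.056, 3.141, -0.0]
wrist_force: [-1.8, 0.7, 2.3]
width: 0.002
grip_force: 1.2
```

```bash
python3 -m inch '[0,0,0.1,0,0,0,0, 0,0,0.1,0,0,0,0, 0,0,0.1,0,0,0,0, 0,0,0.1,0,0,0,0, 0,0,0.1,0,0,0,0, 0,0,0.1,0,0,0,0, 0,0,0,0,0,0,0, 0,0,0,0,0,0,0]'
```

```text
time: 21.6
tool_pos: [0.5284, -0.2155, 0.1943]
tcp_rot: [-0.055, 3.141, -0.0]
wrist_force: [-1.5, 0.9, 5.6]
width: -0.003
grip_force: 2.9
```

```bash
python3 -m inch '[0,0,0.2,0,0,0,0, 0,0,0.2,0,0,0,0, 0,0,0.2,0,0,0,0, 0,0,0.2,0,0,0,0, 0,0,0.2,0,0,0,0, 0,0,0,0,0,0,0, 0,0,0,0,0,0,0, 0,0,0,0,0,0,0]'
```

```text
time: 22.4
tool_pos: [0.5284, -0.2156, 0.1942]
tcp_rot: [-0.056, 3.141, -0.001]
wrist_force: [-3.9, 1.9, 9.2]
width: -0.0
grip_force: 4.8
```

```bash
python3 -m inch '[0,0,0.2,0,0,0,0, 0,0,0.2,0,0,0,0, 0,0,0.2,0,0,0,0, 0,0,0,0,0,0,0, 0,0,0,0,0,0,0, 0,0,0,0,0,0,0, 0,0,0,0,0,0,0, 0,0,0,0,0,0,0]'; python3 show.py
```

```text
time: 23.2
tool_pos: [0.5284, -0.2156, 0.1941]
tcp_rot: [-0.056, 3.14, -0.001]
wrist_force: [-5.6, 1.9, 11.4]
width: 0.002
grip_force: 5.9
t 23.2 tcp [ 0.5284 -0.2156  0.1941] F [-5.6113  1.9088 11.3722] w 0.002 grip 5.9
turn tool deg [-0.0294  0.0404  2.0295]
```

```bash
python3 -m inch '[0,0,0.1,0,0,0,0, 0,0,0,0,0,0,0, 0,0,0,0,0,0,0, 0,0,0,0,0,0,0, 0,0,0,0,0,0,0, 0,0,0,0,0,0,0, 0,0,0,0,0,0,0, 0,0,0,0,0,0,0]'; python3 -m inch '[0,0,-0.5,0,0,0,0, 0,0,-0.5,0,0,0,0, 0,0,-1,0,0,0,0, 0,0,-2,0,0,0,0, 0,0,-10,0,0,0,0, 0,0,-30,0,0,0,0, 0,0,-40,0,0,0,0, 0,0,-40,0,0,0,0]'; python3 -m inch '[30,-30,-15,0,0,0,0, 30,-30,-15,0,0,0,0, 30,-30,0,0,0,0,0, 0,-30,0,0,0,0,0, 0,-30,0,0,0,0,0, 0,-30,0,0,0,0,0, 0,-30,0,0,0,0,0, 0,0,0,0,0,0,0]'
python3 - <<'E'
from lid import *
b=snap("side","pics/s8.png"); t=snap("top","pics/t8.png")
m=np.vstack([b[90:290,60:460],t[100:300,60:460]]); m=cv2.resize(m,None,fx=1.5,fy=1.5); cv2.imwrite("pics/m8.png",m)
E
```

```text
time: 24.0
tool_pos: [0.5285, -0.2156, 0.1942]
tcp_rot: [-0.056, 3.14, -0.001]
wrist_force: [-5.1, 1.7, 12.7]
width: -0.002
grip_force: 6.1
time: 24.8
tool_pos: [0.5281, -0.2153, 0.3169]
tcp_rot: [0.056, -3.14, -0.001]
wrist_force: [1.6, 0.4, -0.4]
width: -0.001
grip_force: 0.0
time: 25.6
tool_pos: [0.4455, -0.4318, 0.3454]
tcp_rot: [0.051, -3.141, 0.002]
wrist_force: [0.8, -0.4, -1.3]
width: 0.001
grip_force: 0.0
```

View pics/m8.png

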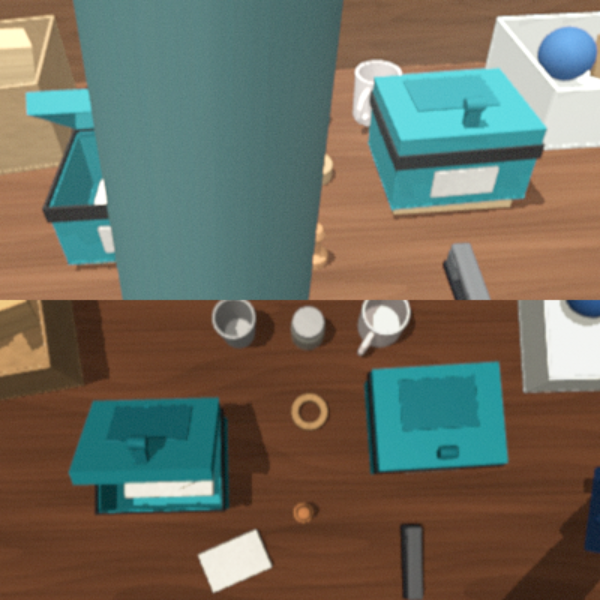

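```bash
python3 - <<'E'
from fit import *
p=[.6119,.2304,.1247,-.0028,0]
f=lambda x,y:np.array([60+x/1.5,(y/1.5-200)+100])
print("obs FL,FR,knob",f(75,482),f(213,470),f(140,447))
for th in(.6,.7,.785,.87):print(th,proj("top",model(p,th))[2:].round(1).tolist(),proj("side",model(p,th))[2].round(1))
E
```

```text
obs FL,FR,knob [110.     221.3333] [202.     213.3333] [153.3333 198.    ]
0.6 [[108.8, 223.0], [202.5, 220.8], [153.7, 204.6]] [ 76.4 163.9]
0.7 [[107.0, 217.3], [201.8, 215.0], [152.8, 198.0]] [ 76.4 154.6]
0.785 [[105.6, 211.9], [201.2, 209.7], [152.2, 192.2]] [ 76.8 147. ]
0.87 [[104.4, 206.2], [200.6, 203.9], [151.7, 186.1]] [ 77.4 139.8]
```

```bash
python3 - <<'E'
from fit import *; import fit,cv2
p=[.6119,.2304,.1247,-.0028,0]
t=cv2.imread("pics/t8.png");s=cv2.imread("pics/s2.png");s8=cv2.imread("pics/s8.png")
print("top col135-139 rows160-235 G",t[160:236,133:138,1].mean(1).astype(int).tolist())
print("side2 col 190 rows 120-200",s[120:200,178:183,1].mean(1).astype(int).tolist())
print("side2 col 100 rows 120-200",s[125:200,98:103,1].mean(1).astype(int).tolist())
print("side8 same",s8[125:200,98:103,1].mean(1).astype(int).tolist())
def row(n,col,z,th,x=-.16):
    fit.L=np.array([[x,.1,z],[x,-.1,z]]);q=proj(n,model(p,th));return np.interp(col,q[:,0],q[:,1])
for th in(.6,.65,.7,.75,.785,.85):print(th,"top hinge/frontTop/frontBot",[round(float(row("top",135,z,th,x)),1) for z,x in((.026,0),(.026,-.16),(0,-.16))],"side col100",[round(float(row("side",100,z,th)),1) for z in(.026,0)],"col180",[round(float(row("side",180,z,th)),1) for z in(.026,0)])
E
```

```text
top col135-139 rows160-235 G [64, 67, 69, 71, 69, 71, 83, 103, 113, 115, 113, 110, 106, 107, 105, 103, 103, 103, 100, 100, 98, 95, 95, 93, 94, 93, 92, 92, 92, 92, 91, 92, 94, 108, 118, 114, 114, 115, 114, 115, 115, 115, 115, 113, 115, 115, 115, 114, 115, 116, 115, 114, 115, 117, 122, 125, 125, 125, 125, 125, 125, 123, 105, 68, 54, 53, 54, 54, 54, 53, 55, 54, 54, 54, 54, 55]
side2 col 190 rows 120-200 [95, 95, 95, 96, 96, 92, 90, 92, 95, 91, 93, 90, 92, 90, 93, 95, 94, 94, 90, 90, 93, 107, 117, 114, 110, 134, 181, 208, 212, 209, 209, 209, 210, 209, 210, 211, 210, 210, 210, 210, 199, 173, 165, 166, 168, 167, 168, 168, 168, 169, 169, 152, 105, 91, 127, 139, 126, 126, 136, 139, 139, 137, 137, 138, 138, 138, 137, 136, 137, 138, 137, 137, 138, 137, 136, 137, 136, 136, 136, 137]
side2 col 100 rows 120-200 [100, 106, 103, 103, 103, 104, 105, 103, 104, 104, 104, 104, 103, 102, 105, 105, 103, 104, 101, 104, 103, 101, 103, 100, 120, 172, 206, 209, 207, 207, 207, 208, 207, 207, 208, 207, 206, 206, 208, 200, 168, 118, 98, 103, 105, 103, 102, 104, 105, 104, 105, 107, 106, 106, 106, 105, 106, 107, 
[... 393 characters left out ...]
0, 124, 126, 127, 131, 135, 134, 135, 137, 140, 135, 123, 116, 111, 111, 103]
0.6 top hinge/frontTop/frontBot [167.8, 222.4, 229.5] side col100 [162.7, 177.8] col180 [158.6, 173.6]
0.65 top hinge/frontTop/frontBot [167.4, 219.6, 227.2] side col100 [158.0, 173.2] col180 [154.0, 169.0]
0.7 top hinge/frontTop/frontBot [167.1, 216.6, 224.8] side col100 [153.5, 168.5] col180 [149.5, 164.4]
0.75 top hinge/frontTop/frontBot [166.7, 213.5, 222.3] side col100 [149.0, 163.9] col180 [145.1, 159.8]
0.785 top hinge/frontTop/frontBot [166.5, 211.2, 220.4] side col100 [145.9, 160.7] col180 [142.1, 156.7]
0.85 top hinge/frontTop/frontBot [166.1, 206.9, 216.7] side col100 [140.4, 154.8] col180 [136.6, 150.9]
```

```bash
python3 -c "
from workcell import job; print(job.finish_job())"
```

```text
the job is handed in; nothing more can be done
None
```

The job is handed in: the left box's lid held and stands by itself at about 43°, and the right box's worn lid is pressed shut, with a push of 11.4 to 12.7 N held for more than half a second (highest reading 12.7 N, at about 26 s of the 72 s allowed).

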